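# Hold an eye bracket flush on a tilting drill table, against its plug-in stop

## Robot

A 6-joint arm with a two-finger parallel gripper is mounted at the origin on a cart in front of the work surface, level with it; the furniture and walls round the work are solid. World frame = base frame: x ahead of the robot, y to its left, z up, the work surface at z = 0. Lengths are in m, angles in rad, forces in N, time in s.
With the tool pointing down it reaches from about 0.325 to 0.85 m from the base axis. Payload 4.4 kg.
Tool frame: the origin (TCP) lies at the very end of the fingers, on their centre line; the grasp point (between the pads) lies 19 mm behind it; z points along the fingers, y is the line along which they close (so a half turn about z gives the same grasp; the last joint's range is limited). The gripper opens to 94 mm and grips with 3 to 60 N. Pads are 16 mm wide; open, the fingers measure 119 mm over their backs; the gripper's body (75 mm by 177 mm) begins 78 mm behind the grasp point.
Start: joints at [-1.411, 0.207, 1.542, -0, 1.393, -0.15], TCP at [0.176, -0.547, 0.205] pointing down, gripper open.
Joint ranges: [-2.73, 2.73], [-0.86, 2.22], [0.23, 2.46], [-1.11, 4.25], [0.08, 2.63], [-2.82, 2.82]. Speed limits (rad/s): [2.79, 2.79, 3.14, 3.14, 3.14, 3.14].

## Interface

Orientations are given as a rotation vector (axis times angle).
In Python, from station import ctrl gives the robot as it stands. The module is installed in compiled form; this text tells all that it offers.
- The arm moves only by the tool carry_out, never from a script. Its argument "rows" is a list of rows, each an object of numbers: "hand": the opening in per cent of the stroke, from 0 (shut) to 100 (fully open); "x", "y", "z": the shift along the tool's x, y, z in cm; "twist": the turn about the tool's z in degrees. A call has 1 to 5 rows; each row shifts and turns the commanded pose from where the row before left it, along the tool's axes as they then stand; what a row does not reach is not made up. A row lasts 1/12 s, in which the tool goes at most 41.7 mm and 7.16 degrees, less where a joint would pass 70% of its speed; a pose out of reach is approached as far as the arm can. A call is refused whole if a number of a shift passes 4.17 or a number of a turn 7.16, either way. A call with a gripper value outside its range is refused whole. The fingers move at their own pace and stop on an object; "squeeze" is the grip in N (left out, the last holds). Time passes only in rows, so rows that do not move let the fingers close. It gives the time, the measured TCP pose, the force, the opening and the grip force at its end, in the units of the state.
- ctrl.state(): the state, without advancing time (a new reading comes with each control period).
- ctrl.get_image(name): name is "scene" or "top" or "wrist"; returns the picture (420x560x3 uint8, red, green, blue); there is no depth.
- ctrl.camera_model(name): a dict with "fx", "fy", "cx", "cy" (pixels), "k1" (the pictures are not rectified: a ray, as slopes to the right and down, at radius r is drawn at 1 + k1 r^2 times it, then the intrinsics apply), "eye" and "rotation" of the camera in the world. Camera axes: x right, y up, looking along -z (the intrinsics and any distortion apply to the point x, -y, -z); pixel columns grow to the right and rows downward; lengths in m; the calibration is good to about 2 mm. A picture is of the moment at which its call begins: read the wrist's pose just before it. camera_model takes no time and is no camera call; for the wrist camera it gives the pose at the moment of the call.
- ctrl.close_job(): hands the job in; it is judged then, once.
Trained networks look in the newest picture that a camera, given by its name, has taken for a name from the list of things; names that differ only in an ending like _2 or _b are one class to them, and where a whole thing is asked for, a point or a joint stands for the part that bears it (a point fixed in the world has none). Each returns a list of dicts, best first, with "conf" (0 to 1); they miss things now and then, are a little off and sometimes report something else, mostly with a low value. They report only what shows in the picture. A call takes as long as a camera call. They do not tell look-alikes from the thing itself.
- ctrl.masks_of(target, camera): "region" (420x560 bool, what is visible of it) and "box" ([left, top, right, bottom] in pixels, round what is visible of it).
The state is a dict: "time_s": time; "joints": joint angles; "joint_vel": joint speeds; "effort": joint torques, N m; "eef_pos": TCP position; "ee_rot": TCP orientation; "wrist_force": force on the tool from outside, world axes, zero at the start; "moment": the same for the moment, N m; "opening": opening from 0.0 (shut) to 1.0 (fully open); "finger_force": force on a finger pad.
Only numpy, scipy, OpenCV 4.12 (cv2) and the standard library are available. Lean on these libraries where they do the work, as an engineer would, in place of code of your own. Each camera call takes 0.05 s, during which the arm holds its last target. There are 200 camera calls.

## Task

Set up the eye bracket for its angled hole on the tilting drill table: first plug the T-shaped stop fully home into the square hole of the table's sloping face, its bar lying across the slope, and let go of it. Then pick up the bracket, tilt it to the slope by feel and lay its foot flush on the face uphill of the stop, centred on the stop's bar and with one short side of the foot square up against it. Finish while still gripping the bracket there, pressing it down on the face with about 10 N; do not push the table out of its set tilt, and leave the tape measure, the brass nut and the caliper where they lie.

Things in the scene. Friction and masses are not known exactly. Their poses are not given: they have to be found in the camera images.
- drill_table: tilting drill table, grey cast base 180 x 132 x 14 mm bolted to the bench. Origin: centre of the base's underside on the bench; x points up the slope (away from the robot at yaw 0), y along the tilt axis, which lies 62 mm above the origin. It does not move.
- table_plate: the tilting steel plate, 150 (x) x 120 (y) x 18 mm, tilted about its y axis by 15 to 35 degrees, +x end the higher, clamped there by friction (slips above about 6 N m). Origin on the tilt axis under the plate's middle; z is the outward normal of the working face, which lies at z = 38 mm; x points straight up the slope, y across it. Two 12 mm slots run at y = -40 and 40 mm.
- table_face (a point): point on the working face of the plate, 8 mm uphill of its middle, 53 mm uphill of the socket's centre; axes as the plate's (z the outward normal, x up the slope).
- table_socket (a point): centre of the mouth of the square socket hole in the working face, 45 mm downhill of the plate's middle; hole 22 x 22 mm, straight through the 18 mm plate along z, sides along the plate's x and y; axes as the plate's.
- table_top_edge (a point): middle of the uphill edge of the working face, 75 mm uphill of its middle; axes as the plate's.
- stop: T-shaped steel stop, 0.18 kg: a bar 26 (x) x 46 (y) x 20 mm high on a square shank 20 x 20 mm, 16 mm long, with a bevelled end. It stands upright on the shank's end. Origin: centre of the shank's end; z up along the shank to the bar (bar from z = 16 to 36 mm), y along the bar.
- stop_shoulder (a point): centre of the underside of the stop's bar, 16 mm up from the shank's end; it meets the mouth of the socket when the stop is fully home. Axes as the stop's.
- bracket: aluminium eye bracket, about 0.2 kg: flat foot 80 (x) x 60 (y) x 10 mm, an upright lug in its middle 14 mm thick along y, 38 mm long along x, rounded at the top, rising to 47 mm above the foot's underside, with an eye through it along y. It lies on its foot. Origin: centre of the foot's underside; z up. A half turn about z makes no difference.
- tape_measure: yellow and black pocket tape measure, 65 x 73 x 40 mm, bystander, origin at its underside
- valve_nut: brass hexagon nut, 32 x 28 x 14 mm, bystander, origin at its underside
- caliper: digital caliper, 75 x 230 x 14 mm, lying flat along y, bystander, origin at its underside
Not all that is in view belongs to the job. Leave any green look-alike of the bracket alone.

How it is judged:
On the way:
1. the stop is plugged fully home in the socket, its bar across the slope, and let go of (distance between stop_shoulder and table_socket below 0.003 m and angle between the z axis of stop and the z axis of table_plate, either way round below 0.05 rad and angle between the y axis of stop and the y axis of table_plate, either way round below 0.12 rad and contact force between the fingers and stop below 0.1 N), for 0.2 s.
At the end, for the whole second after the job is handed in: Stop home within 3 mm, bar within 7 deg of across. Bracket foot within 2 mm and 1.7 deg of flush, 7 deg of square, no more than about 3 mm from the bar, within 20 mm of the table's middle line; gripped with over 2 N, at rest, pressing on the plate with 4 to 40 N (distance between stop_shoulder and table_socket below 0.003 m and angle between the z axis of stop and the z axis of table_plate, either way round below 0.05 rad and angle between the y axis of stop and the y axis of table_plate, either way round below 0.12 rad and angle between the z axis of bracket and the z axis of table_plate, either way round below 0.03 rad and angle between bracket's own z axis and vertical below 0.8 rad and z of bracket in the frame of table_face between -0.002 and 0.002 m and angle between the x axis of bracket and the x axis of table_plate, either way round below 0.12 rad and x of bracket in the frame of table_socket between 0.05 and 0.056 m and y of bracket in the frame of table_face between -0.02 and 0.02 m and contact force between bracket and table_plate between 4 and 40 N and contact force between the fingers and bracket above 2 N and linear speed of bracket below 0.01 m/s); the arm keeps its last pose, push and grip.
It fails at once if the table's set tilt is shifted (its uphill edge moved by more than 4 mm) (distance of table_top_edge from where it was at the start of the episode above 0.004 m).
It fails at once if the tape measure, the brass nut or the caliper is moved by more than 15 mm (distance of any of tape_measure, valve_nut, caliper from where it was at the start of the episode above 0.015 m).
It also fails if it takes over 61 s, if anything falls off the work surface, if the arm or the gripper's body presses on something with over 40 N, if the wrist force passes 120 N, or if a joint passes its speed limit or range.

## Working session

There is one attempt and no reset: what is moved stays moved. The work goes in short steps, Python scripts to look and compute and a tool call to move; the robot and the scene stay as the last step left them, time stands still between calls to the robot, and variables do not carry over. Pictures are saved under pics/ and viewed, at most 10 in all, crops included, and the job is handed in when it is done.

Besides the shell and the picture viewer there is one more tool, called after ">>>" as name([rows], argument=value, ...), one row to a line, values as JSON. carry_out: Moves the arm, as the interface text tells. Its arguments: {"type":"object","properties":{"rows":{"type":"array","items":{"type":"object","properties":{"hand":{"type":"number"},"x":{"type":"number"},"y":{"type":"number"},"z":{"type":"number"},"twist":{"type":"number"}}}},"squeeze":{"type":"number"}},"required":["rows"]}

```bash
mkdir -p pics; cat > h.py <<'E'
import numpy as np, cv2, json
from station import ctrl
from scipy.spatial.transform import Rotation as R
def ray(cm,px):
    u=np.atleast_2d(np.asarray(px,float))
    K=np.array([[cm['fx'],0,cm['cx']],[0,cm['fy'],cm['cy']],[0,0,1]])
    s=cv2.undistortPoints(u[:,None],K,np.array([cm['k1'],0,0,0.]))[:,0]
    d=np.c_[s[:,0],-s[:,1],-np.ones(len(s))]
    Rm=np.array(cm['rotation']); Rm=Rm if Rm.shape==(3,3) else R.from_rotvec(Rm).as_matrix()
    return np.array(cm['eye']),d@Rm.T
def onz(cm,px,z):
    e,d=ray(cm,px); return e+d*((z-e[2])/d[:,2])[:,None]
def proj(cm,P):
    P=np.atleast_2d(P); Rm=np.array(cm['rotation']); Rm=Rm if Rm.shape==(3,3) else R.from_rotvec(Rm).as_matrix()
    q=(P-np.array(cm['eye']))@Rm; s=np.c_[q[:,0],-q[:,1]]/-q[:,2:]
    s=s*(1+cm['k1']*(s**2).sum(1))[:,None]
    return np.c_[cm['fx']*s[:,0]+cm['cx'],cm['fy']*s[:,1]+cm['cy']]
def snap(cam,fn):
    cm=ctrl.camera_model(cam); im=ctrl.get_image(cam); cv2.imwrite(f'pics/{fn}.png',im[:,:,::-1]); return cm,im
E
python3 - <<'E'
from h import *
np.set_printoptions(precision=3,suppress=True)
s=ctrl.state(); print({k:np.round(v,3) for k,v in s.items()})
ims=[]
for c in ['scene','top']:
    cm,im=snap(c,c+'0'); ims.append(im); print(c,cm)
    for t in ['stop','bracket','table_plate','drill_table','tape_measure','valve_nut','caliper']:
        for m in ctrl.masks_of(t,c)[:3]:
            ys,xs=np.nonzero(m['region'])
            print(c,t,round(m['conf'],2),m['box'],xs.mean().round(1),ys.mean().round(1),len(xs), np.round(onz(cm,[[xs.mean(),ys.mean()]],0.02)[0],3))
E
```

```text
{'time_s': np.float64(0.0), 'joints': array([-1.411,  0.207,  1.543, -0.   ,  1.394, -0.15 ]), 'joint_vel': array([ 0.   , -0.001,  0.   ,  0.001, -0.003,  0.002]), 'effort': array([ -0.001, -37.087, -28.142,   0.07 ,   0.036,  -0.   ]), 'eef_pos': array([ 0.176, -0.547,  0.204]), 'ee_rot': array([-3.102, -0.486,  0.   ]), 'wrist_force': array([-0.473,  0.324, -0.53 ]), 'moment': array([-0.002,  0.041, -0.035]), 'finger_force': np.float64(0.0), 'opening': np.float64(1.003)}
scene {'fx': 417.5730279827812, 'fy': 417.5730279827812, 'cx': 281.47222671468154, 'cy': 207.59726117644445, 'k1': -0.03475107516507816, 'eye': array([0.179, 0.643, 0.6  ]), 'rotation': array([ 0.35 , -1.208, -2.302])}
scene stop 0.71 [286.5, 300.1, 307.1, 327.2] 297.0 312.2 411 [0.43  0.202 0.02 ]
scene bracket 0.88 [339.8, 229.9, 388.1, 263.3] 365.4 247.8 850 [ 0.401 -0.032  0.02 ]
scene bracket 0.79 [195.7, 260.4, 247.0, 297.8] 221.3 280.8 1097 [0.594 0.217 0.02 ]
scene table_plate 0.86 [275.8, 147.1, 353.3, 206.7] 315.7 177.3 2335 [ 0.636 -0.23   0.02 ]
scene drill_table 0.63 [267.0, 148.7, 355.0, 232.0] 313.1
[... 677 characters left out ...]
.02 ]
top bracket 0.83 [289.4, 266.9, 317.5, 303.1] 305.7 285.1 584 [ 0.408 -0.051  0.02 ]
top bracket 0.78 [203.8, 201.1, 228.8, 231.1] 216.3 213.8 608 [0.601 0.202 0.02 ]
top table_plate 0.93 [308.9, 188.8, 365.5, 252.1] 338.0 218.7 2402 [ 0.593 -0.14   0.02 ]
top drill_table 0.86 [309.0, 184.6, 365.7, 255.3] 336.0 219.8 3114 [ 0.589 -0.135  0.02 ]
top drill_table 0.39 [310.2, 185.8, 366.4, 248.8] 338.0 218.1 2617 [ 0.594 -0.14   0.02 ]
top tape_measure 0.85 [348.5, 146.8, 377.6, 173.3] 361.9 161.0 570 [ 0.761 -0.21   0.02 ]
top valve_nut 0.62 [351.8, 290.2, 366.5, 302.4] 356.0 296.1 64 [ 0.38  -0.188  0.02 ]
top caliper 0.96 [168.9, 157.1, 249.4, 177.3] 198.1 164.0 694 [0.746 0.261 0.02 ]
```

```bash
ls pics
```

```text
scene0.png
top0.png
```

View pics/scene0.png

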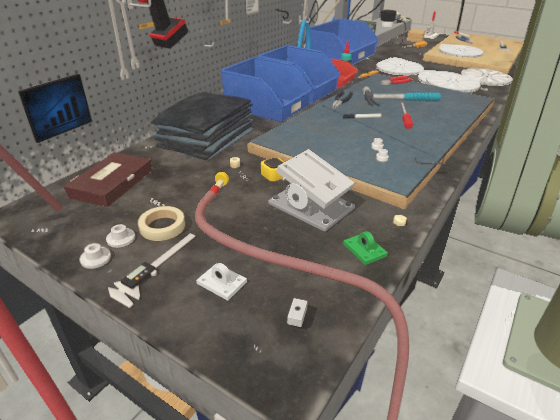

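View pics/top0.png

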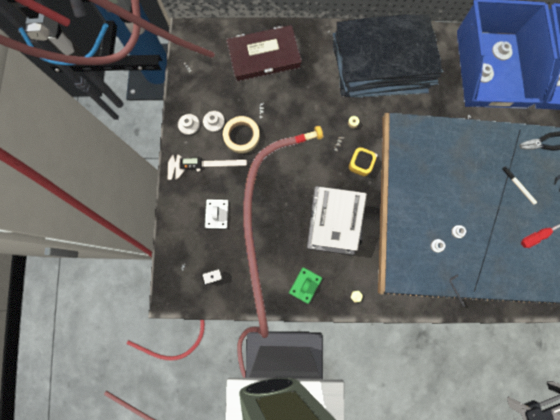

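```bash
python3 - <<'E'
from h import *
np.set_printoptions(precision=3,suppress=True)
s=ctrl.state();cm=ctrl.camera_model('wrist');print(cm)
Rt=R.from_rotvec(s['ee_rot']).as_matrix();Rc=R.from_rotvec(cm['rotation']).as_matrix() if np.shape(cm['rotation'])==(3,) else np.array(cm['rotation'])
print('eye in tool',Rt.T@(cm['eye']-s['eef_pos']),'look',Rt.T@-Rc[:,2],'right',Rt.T@Rc[:,0]);print(Rt)
ct=ctrl.camera_model('top'); cs=ctrl.camera_model('scene')
T=cv2.imread('pics/top0.png');S=cv2.imread('pics/scene0.png')
mask={}
ctrl.get_image('top')
for t,z in [('stop',.036),('bracket',.005),('table_plate',.1)]:
    for m in ctrl.masks_of(t,'top')[:2]:
        c=cv2.findContours(m['region'].astype(np.uint8),0,1)[0]; c=max(c,key=cv2.contourArea)[:,0]
        w=onz(ct,c,z)[:,:2].astype(np.float32); print(t,cv2.minAreaRect((w*1000)))
a=cv2.resize(T[170:320,180:400],None,fx=3.6,fy=3.6,interpolation=2)
cv2.imwrite('pics/crop_top.png',a)
E
```

```text
{'fx': 299.6384606359336, 'fy': 299.6384606359336, 'cx': 278.93466789362077, 'cy': 212.65870440864262, 'k1': -0.009203290490915603, 'eye': array([ 0.239, -0.528,  0.384]), 'rotation': array([-0.2  ,  0.143, -1.253])}
eye in tool [ 0.066  0.    -0.179] look [-0.228  0.002  0.974] right [ 0.001  1.    -0.002]
[[ 0.952  0.306 -0.   ]
 [ 0.306 -0.952 -0.   ]
 [-0.     0.    -1.   ]]
stop ((426.2384033203125, 203.1540069580078), (25.672313690185547, 48.072750091552734), 19.49505043029785)
bracket ((606.090087890625, 204.0754852294922), (81.8200912475586, 60.54562759399414), 2.1736886501312256)
bracket ((407.840087890625, -52.02731704711914), (61.973453521728516, 81.30956268310547), 62.410240173339844)
table_plate ((582.9234008789062, -130.74072265625), (124.73362731933594, 150.24258422851562), 83.45809936523438)
```

View pics/crop_top.png

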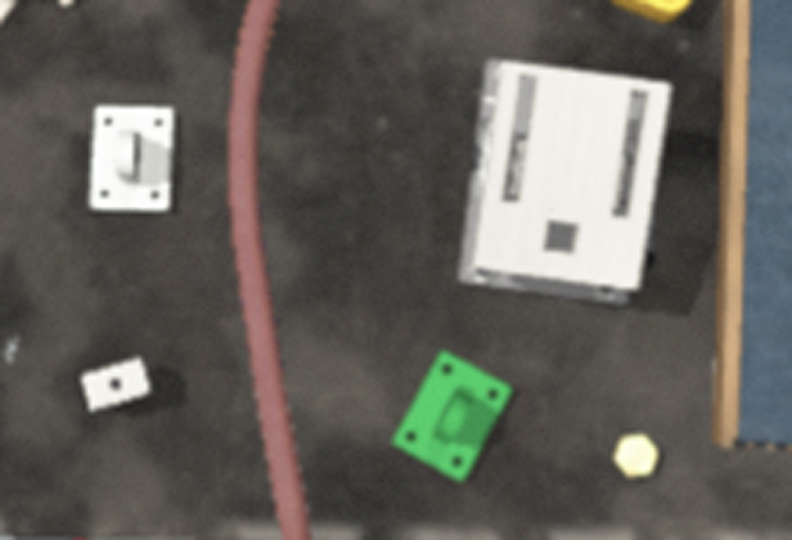

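>>> carry_out([
  {"x": 2.89,"y": -1.92,"z": -0.5,"hand": 100},
  {"x": 2.89,"y": -1.92,"z": -0.5},
  {"x": 2.89,"y": -1.92,"z": -0.5},
  {"x": 2.89,"y": -1.92,"z": -0.5},
  {"x": 2.89,"y": -1.92,"z": -0.5},
])

```text
invalid input
```

>>> carry_out([
  {"x": 2.89,"y": -1.92,"z": -0.5},
  {"x": 2.89,"y": -1.92,"z": -0.5},
  {"x": 2.89,"y": -1.92,"z": -0.5},
  {"x": 2.89,"y": -1.92,"z": -0.5},
  {"x": 2.89,"y": -1.92,"z": -0.5},
])

```text
invalid input
```

>>> carry_out([
  {"x": 2.89,"y": -1.92,"z": -0.5},
  {"x": 2.89,"y": -1.92,"z": -0.5},
  {"x": 2.89,"y": -1.92,"z": -0.5},
  {"x": 2.89,"y": -1.92,"z": -0.5},
  {"x": 2.89,"y": -1.92,"z": -0.5},
])

```text
invalid input
```

>>> carry_out([
  {"hand": 100,"x": 2.89,"y": -1.92,"z": -0.5,"twist": 0},
  {"hand": 100,"x": 2.89,"y": -1.92,"z": -0.5,"twist": 0},
  {"hand": 100,"x": 2.89,"y": -1.92,"z": -0.5,"twist": 0},
  {"hand": 100,"x": 2.89,"y": -1.92,"z": -0.5,"twist": 0},
  {"hand": 100,"x": 2.89,"y": -1.92,"z": -0.5,"twist": 0},
])

```text
time_s: 1.42
eef_pos: [0.2847, -0.4106, 0.2307]
ee_rot: [3.104, 0.485, 0.0]
wrist_force: [0.4, -0.0, 0.4]
opening: 0.995
finger_force: 0.0
```

>>> carry_out([
  {"hand": 100,"x": 2.89,"y": -1.92,"z": -0.5,"twist": 0},
  {"hand": 100,"x": 2.89,"y": -1.92,"z": -0.5,"twist": 0},
  {"hand": 100,"x": 2.89,"y": -1.92,"z": -0.5,"twist": 0},
  {"hand": 100,"x": 2.89,"y": -1.92,"z": -0.5,"twist": 0},
  {"hand": 100,"x": 2.89,"y": -1.92,"z": -0.5,"twist": 0},
])

```text
time_s: 1.83
eef_pos: [0.3931, -0.2748, 0.256]
ee_rot: [3.103, 0.486, 0.001]
wrist_force: [0.2, -0.5, -0.9]
opening: 0.998
finger_force: 0.0
```

>>> carry_out([
  {"hand": 100,"x": 2.89,"y": -1.92,"z": -0.5,"twist": 0},
  {"hand": 100,"x": 2.89,"y": -1.92,"z": -0.5,"twist": 0},
  {"hand": 100,"x": 2.89,"y": -1.92,"z": -0.5,"twist": 0},
  {"hand": 100,"x": 2.89,"y": -1.92,"z": -0.5,"twist": 0},
  {"hand": 100,"x": 0,"y": 0,"z": 0,"twist": 0},
])

```text
time_s: 2.25
eef_pos: [0.4822, -0.1635, 0.2768]
ee_rot: [-3.101, -0.496, -0.006]
wrist_force: [-0.3, -0.7, 0.2]
opening: 1.0
finger_force: 0.0
```

```bash
python3 - <<'E'
from h import *
cm,im=snap('wrist','w1'); s=ctrl.state(); print(s['eef_pos'],s['time_s'])
import pickle
ms=ctrl.masks_of('table_plate','wrist'); 
for m in ms[:2]: print(m['conf'],m['box'])
pickle.dump((cm,ms[0]['region'] if ms else None),open('w1.pkl','wb'))
E
```

```text
[ 0.480507   -0.16565813  0.27618508] 2.3
0.76 [211.8, 15.9, 358.2, 186.4]
```

View pics/w1.png

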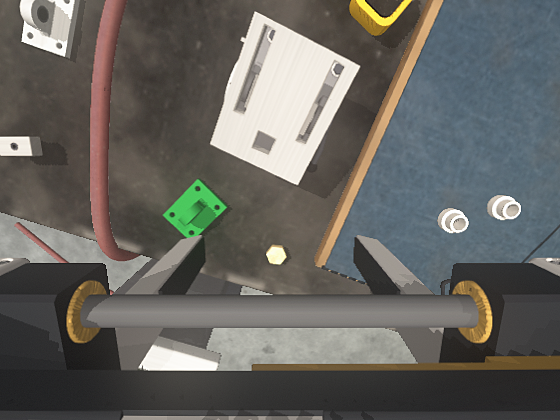

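```bash
python3 - <<'E'
from h import *
import pickle
from scipy.optimize import least_squares
np.set_printoptions(precision=3,suppress=True)
cm,reg=pickle.load(open('w1.pkl','rb')); ct=ctrl.camera_model('top')
g=cv2.imread('pics/w1.png',0)
pw=np.array([[256,12],[359,66],[299,185],[210,143],[265,142]],np.float32)
p2=pw.copy();p2[:4]=cv2.cornerSubPix(g,pw[:4].reshape(-1,1,2).copy(),(4,4),(-1,-1),(3,30,.01))[:,0]
# socket centroid: dark pixels in hole nbhd
sub=g[128:158,248:284]; mk=(sub<150); 
n,l,st,ce=cv2.connectedComponentsWithStats(mk.astype(np.uint8)); k=1+st[1:,4].argmax(); print('sock',ce[k]+[248,128],st[k])
print(p2)
pt=np.array([[316.1,186.7],[366.1,193.1],[357.8,250.6],[335.8,235.8]])
M=np.array([[75,60,38],[75,-60,38],[-75,-60,38],[-75,60,38],[-45,0,38]])/1000
def W(p,Q): return (R.from_euler('z',p[2])*R.from_euler('y',-p[3])).apply(Q)+[p[0],p[1],.062]
def res(p,wt):
    a=(proj(cm,W(p,M))-p2)[:4 if wt<2 else 5].ravel(); b=(proj(ct,W(p,M[[0,1,2,4]]))-pt).ravel()
    return np.r_[a,b*(wt>0)]
for wt in (0,1,2):
    r=least_squares(res,[.58,-.13,-.11,.4],args=(wt,)); p=r.x
    print(wt,p,np.degrees(p[2:]),'socket',W(p,M[4]),'rms',np.sqrt(np.mean(r.fun**2))); print(r.fun)
json.dump(list(p),open('table.json','w'))
E
```

```text
sock [263.186 140.992] [  5   3  22  20 263]
[[254.546  10.688]
 [360.006  65.706]
 [297.231 184.709]
 [209.358 143.378]
 [265.    142.   ]]
0 [ 0.593 -0.132 -0.121  0.294] [-6.954 16.822] socket [ 0.539 -0.126  0.085] rms 0.12596600088037782
[-0.052 -0.26   0.083  0.013 -0.25   0.076  0.207  0.256  0.    -0.
  0.    -0.    -0.    -0.     0.    -0.   ]
1 [ 0.593 -0.132 -0.119  0.289] [-6.793 16.577] socket [ 0.539 -0.126  0.086] rms 1.0257986236369154
[-0.657 -0.006 -0.439 -0.112 -0.389  0.238 -0.113  0.642  3.56  -0.267
 -0.005 -0.555 -0.68  -1.246  0.265 -0.653]
2 [ 0.593 -0.132 -0.117  0.297] [-6.717 17.045] socket [ 0.539 -0.126  0.085] rms 1.1168122965127636
[-0.513 -0.197 -0.065 -0.36   0.032 -0.117  0.409  0.46  -1.773  1.222
  3.648 -0.325  0.111 -0.67  -0.568 -1.426  0.385 -0.778]
```

>>> carry_out([
  {"hand": 100,"x": 0.18,"y": -3.64,"z": 0.5,"twist": -0.8},
  {"hand": 100,"x": 0.18,"y": -3.64,"z": 0.5,"twist": -0.8},
  {"hand": 100,"x": 0.18,"y": -3.64,"z": 0.5,"twist": 0},
  {"hand": 100,"x": 0.18,"y": -3.64,"z": 0.5,"twist": 0},
  {"hand": 100,"x": 0.18,"y": -3.64,"z": 0.5,"twist": 0},
])

```text
time_s: 2.77
eef_pos: [0.427, 0.0071, 0.2498]
ee_rot: [3.097, 0.524, -0.001]
wrist_force: [0.8, -0.2, 0.1]
opening: 0.999
finger_force: 0.0
```

>>> carry_out([
  {"hand": 100,"x": 0.18,"y": -3.64,"z": 1,"twist": 0},
  {"hand": 100,"x": 0.18,"y": -3.64,"z": 1,"twist": 0},
  {"hand": 100,"x": 0.18,"y": -3.64,"z": 1,"twist": 0},
  {"hand": 100,"x": 0.18,"y": -3.64,"z": 1,"twist": 0},
  {"hand": 100,"x": 0.18,"y": -3.64,"z": 1,"twist": 0},
])

```text
time_s: 3.18
eef_pos: [0.3757, 0.1819, 0.2]
ee_rot: [3.097, 0.525, 0.001]
wrist_force: [0.6, -0.2, 0.2]
opening: 1.002
finger_force: 0.0
```

>>> carry_out([
  {"hand": 100,"x": 0,"y": 0,"z": 0,"twist": 0},
  {"hand": 100,"x": 0,"y": 0,"z": 0,"twist": 0},
])

```text
time_s: 3.35
eef_pos: [0.3752, 0.1819, 0.1995]
ee_rot: [3.095, 0.534, -0.003]
wrist_force: [0.9, -1.1, -1.0]
opening: 1.0
finger_force: 0.0
```

```bash
cat > look.py <<'E'
from h import *
import sys,pickle
np.set_printoptions(precision=4,suppress=True)
def look(fn,t,z,pick=0):
    s=ctrl.state(); cm,im=snap('wrist',fn); ms=ctrl.masks_of(t,'wrist')
    Rt=R.from_rotvec(s['ee_rot']).as_matrix(); print('t',s['time_s'],'tcp',s['eef_pos'],'yaw x',np.degrees(np.arctan2(Rt[1,0],Rt[0,0])),'tilt',Rt[:,2],'F',s['wrist_force'])
    pickle.dump((cm,ms),open(fn+'.pkl','wb'))
    for m in ms[:3]:
        c=max(cv2.findContours(m['region'].astype(np.uint8),0,1)[0],key=cv2.contourArea)[:,0]
        w=onz(cm,c,z)[:,:2]; r=cv2.minAreaRect((w*1000).astype(np.float32)); 
        print(m['conf'],m['box'],r,'in tool mm',Rt.T@(np.r_[np.array(r[0])/1000,z]-s['eef_pos'])*1000)
if __name__=='__main__': look(sys.argv[1],sys.argv[2],float(sys.argv[3]))
E
python3 look.py w2 stop .036
```

```text
t 3.35 tcp [0.3752 0.1819 0.1995] yaw x 19.560881029112995 tilt [-0.0018 -0.0013 -1.    ] F [ 0.9429 -1.0739 -0.9899]
0.89 [255.7, 138.9, 299.7, 163.3] ((428.25048828125, 202.7371826171875), (26.802579879760742, 47.745506286621094), 17.50568199157715) in tool mm [ 57.3651  -1.9828 163.4026]
```

View pics/w2.png

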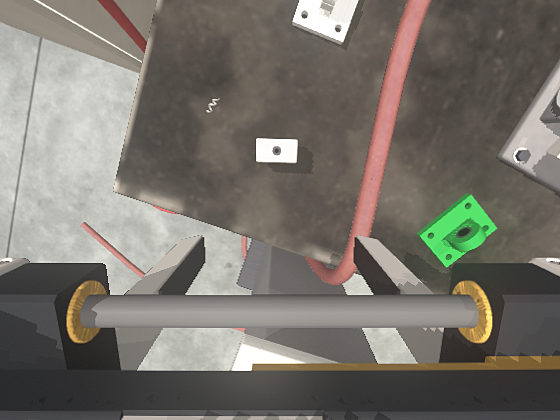

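>>> carry_out([
  {"hand": 100,"x": 2.85,"y": -0.1,"z": 3,"twist": 0},
  {"hand": 100,"x": 2.85,"y": -0.1,"z": 3,"twist": 0},
  {"hand": 80,"x": 0,"y": 0,"z": 3.9,"twist": 0},
  {"hand": 80,"x": 0,"y": 0,"z": 3.9,"twist": 0},
  {"hand": 70,"x": 0,"y": 0,"z": 2,"twist": 0},
], squeeze=12)

```text
time_s: 3.87
eef_pos: [0.4282, 0.1996, 0.0387]
ee_rot: [3.097, 0.523, -0.009]
wrist_force: [-1.1, -0.3, -1.5]
opening: 0.823
finger_force: 0.0
```

>>> carry_out([
  {"hand": 70,"x": 0,"y": 0,"z": 1.85,"twist": 0},
  {"hand": 60,"x": 0,"y": 0,"z": 0,"twist": 0},
  {"hand": 40,"x": 0,"y": 0,"z": 0,"twist": 0},
  {"hand": 40,"x": 0,"y": 0,"z": 0,"twist": 0},
  {"hand": 40,"x": 0,"y": 0,"z": 0,"twist": 0},
])

```text
time_s: 4.28
eef_pos: [0.4316, 0.2027, 0.026]
ee_rot: [-3.096, -0.527, -0.006]
wrist_force: [-0.6, -1.0, -0.5]
opening: 0.488
finger_force: 11.9
```

>>> carry_out([
  {"hand": 40,"x": 0,"y": 0,"z": -2,"twist": 0},
  {"hand": 40,"x": 0,"y": 0,"z": -3,"twist": 6.6},
  {"hand": 40,"x": 0,"y": 0,"z": -3,"twist": 6.6},
  {"hand": 40,"x": 0,"y": 0,"z": -3,"twist": 6.6},
  {"hand": 40,"x": 0,"y": 0,"z": -3,"twist": 6.7},
])

```text
time_s: 4.7
eef_pos: [0.4297, 0.2026, 0.1668]
ee_rot: [-3.134, 0.203, -0.004]
wrist_force: [0.7, -0.1, -1.1]
opening: 0.49
finger_force: 11.9
```

>>> carry_out([
  {"hand": 40,"x": 1.59,"y": 3.49,"z": 0,"twist": 0},
  {"hand": 40,"x": 1.59,"y": 3.49,"z": 0,"twist": 0},
  {"hand": 40,"x": 1.59,"y": 3.49,"z": 0,"twist": 0},
  {"hand": 40,"x": 1.59,"y": 3.49,"z": 0,"twist": 0},
  {"hand": 40,"x": 1.59,"y": 3.49,"z": 0,"twist": 0},
])

```text
time_s: 5.12
eef_pos: [0.4876, 0.0179, 0.1657]
ee_rot: [3.135, -0.193, 0.005]
wrist_force: [0.2, -0.0, -2.4]
opening: 0.491
finger_force: 11.9
```

>>> carry_out([
  {"hand": 40,"x": 1.59,"y": 3.49,"z": 0,"twist": 0},
  {"hand": 40,"x": 1.59,"y": 3.49,"z": 0,"twist": 0},
  {"hand": 40,"x": 1.59,"y": 3.49,"z": 0,"twist": 0},
  {"hand": 40,"x": 1.0,"y": 3.3,"z": 0,"twist": 0},
  {"hand": 40,"x": 0,"y": 0,"z": 0,"twist": 0},
])

```text
time_s: 5.53
eef_pos: [0.5288, -0.1309, 0.1659]
ee_rot: [3.13, -0.203, 0.007]
wrist_force: [-0.2, 1.5, -1.3]
opening: 0.491
finger_force: 11.9
```

```bash
python3 look.py w3 stop .175
```

```text
t 5.5333 tcp [ 0.5288 -0.1309  0.1659] yaw x -7.428374611892888 tilt [ 0.0042 -0.0054 -1.    ] F [-0.1574  1.5337 -1.3414]
0.8 [241.7, 232.1, 317.0, 277.9] ((529.583984375, -131.3776092529297), (45.42860794067383, 32.344417572021484), 80.99699401855469) in tool mm [ 0.8496  0.4025 -9.102 ]
```

View pics/w3.png

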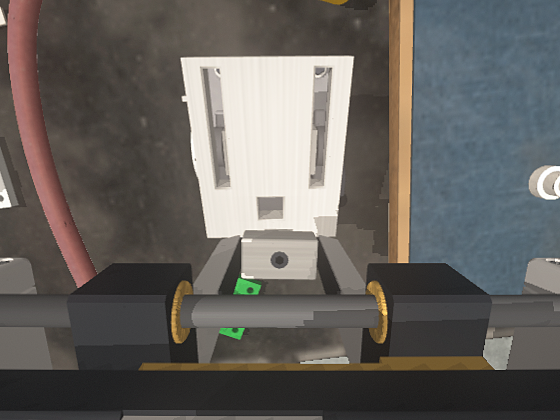

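```bash
python3 - <<'E'
from h import *
import pickle
from scipy.optimize import least_squares
np.set_printoptions(precision=4,suppress=True)
cm,ms=pickle.load(open('w3.pkl','rb')); g=cv2.imread('pics/w3.png',0)
p2=cv2.cornerSubPix(g,np.float32([[181,58],[353,56],[207,237]]).reshape(-1,1,2),(4,4),(-1,-1),(3,30,.01))[:,0]
sub=g[188:228,245:295]; n,l,st,ce=cv2.connectedComponentsWithStats((sub<160).astype(np.uint8)); k=1+st[1:,4].argmax(); print('sock',st[k]+[245,188,0,0,0])
q=np.float32([[257,196],[283,196],[285,219],[257,219]]); q=cv2.cornerSubPix(g,q.reshape(-1,1,2),(3,3),(-1,-1),(3,30,.01))[:,0]
print(p2,q)
h=11e-3
M=np.array([[75,60,38],[75,-60,38],[-75,60,38],[-34,11,38],[-34,-11,38],[-56,-11,38],[-56,11,38]])/1000
obs=np.r_[p2,q]
def W(p,Q): return (R.from_euler('z',p[2])*R.from_euler('y',-p[3])).apply(Q)+[p[0],p[1],.062]
r=least_squares(lambda p:(proj(cm,W(p,M))-obs).ravel(),[.59,-.13,-.12,.29],loss='soft_l1'); p=r.x
print(p,np.degrees(p[2:]),(proj(cm,W(p,M))-obs)); S=W(p,[[-.045,0,.038]])[0]; print('socket',S)
json.dump(list(p),open('table.json','w'))
s=ctrl.state(); Rt=R.from_rotvec(s['ee_rot']).as_matrix(); print('socket in tool mm',Rt.T@(S-s['eef_pos'])*1000)
# bar edges: print gray profile down column 265 and bottom
print('col',[int(v) for v in g[228:284,262]]); print('row',[int(v) for v in g[268,234:248]],[int(v) for v in g[268,308:324]])
for rr in [(279.5,232),(279.5,240),(279.5,278)]: print(rr,(Rt.T@(onz(cm,[rr],s['eef_pos'][2]+.01)[0]-s['eef_pos']))*1000)
E
```

```text
sock [257 197  26  22 389]
[[179.8645  57.3322]
 [353.563   55.9867]
 [207.0083 237.4339]] [[256.375  196.4953]
 [282.7953 196.4016]
 [282.3323 218.2466]
 [257.7558 219.3375]]
[ 0.5936 -0.132  -0.1211  0.3007] [-6.9364 17.2282] [[-0.4671 -0.4076]
 [ 0.0202 -0.2372]
 [-0.3104 -0.6534]
 [ 0.7792  0.8593]
 [-0.3265  0.7342]
 [ 0.1213  0.5276]
 [ 0.4116 -0.3461]]
socket [ 0.5397 -0.1254  0.085 ]
socket in tool mm [12.2262 -1.6974 80.0757]
col [236, 246, 176, 131, 129, 133, 133, 129, 131, 129, 130, 168, 182, 194, 193, 193, 198, 196, 195, 187, 184, 186, 187, 189, 186, 184, 182, 186, 189, 190, 187, 189, 193, 190, 189, 188, 188, 185, 185, 187, 193, 189, 184, 180, 181, 180, 181, 182, 184, 190, 166, 93, 62, 64, 66, 64]
row [53, 55, 56, 56, 56, 52, 45, 131, 176, 190, 192, 190, 190, 190] [187, 178, 171, 172, 171, 173, 173, 179, 136, 71, 57, 51, 52, 52, 53, 52]
(279.5, 232) [17.1857  5.9395 -9.9736]
(279.5, 240) [12.2316  5.9323 -9.9808]
(279.5, 278) [-12.1816   5.8968 -10.0167]
```

```bash
python3 - <<'E'
from h import *
s=ctrl.state(); Rt=R.from_rotvec(s['ee_rot']).as_matrix(); print(s['time_s'],s['eef_pos'],Rt,s['wrist_force'],s['moment'],s['joint_vel'])
S=np.array([.5397,-.1254,.085]);print(Rt.T@(S-s['eef_pos'])*1000)
E
```

```text
5.6333 [ 0.52728174 -0.12555244  0.16502501] [[ 9.91974875e-01 -1.26427049e-01  1.43120916e-03]
 [-1.26426620e-01 -9.91975887e-01 -3.86626999e-04]
 [ 1.46860509e-03  2.02581332e-04 -9.99998901e-01]] [-0.99913667 -0.03111516 -1.79457246] [0.04097272 0.02852203 0.06268217] [ 0.04269036 -0.01121343  0.03034596  0.01003584  0.00481661  0.00341643]
[12.18179989 -1.73743314 80.04263249]
```

>>> carry_out([
  {"hand": 40,"x": 1.25,"y": -0.2,"z": 2,"twist": -0.3},
  {"hand": 40,"x": 0,"y": 0,"z": 2,"twist": 0},
  {"hand": 40,"x": 0,"y": 0,"z": 0.6,"twist": 0},
  {"hand": 40,"x": 0,"y": 0,"z": 0,"twist": 0},
  {"hand": 40,"x": 0,"y": 0,"z": 0,"twist": 0},
])

```text
time_s: 6.05
eef_pos: [0.5393, -0.1225, 0.1183]
ee_rot: [-3.136, 0.184, 0.001]
wrist_force: [0.1, -0.1, -1.4]
opening: 0.491
finger_force: 11.9
```

>>> carry_out([
  {"hand": 40,"x": 0,"y": 0,"z": 0,"twist": 0},
  {"hand": 40,"x": 0,"y": 0,"z": 0,"twist": 0},
  {"hand": 40,"x": 0,"y": 0,"z": 0,"twist": 0},
])

```text
time_s: 6.3
eef_pos: [0.5405, -0.1237, 0.1193]
ee_rot: [3.135, -0.186, 0.004]
wrist_force: [-0.0, -1.0, -2.0]
opening: 0.494
finger_force: 11.9
```

```bash
python3 look.py w4 stop .13; python3 - <<'E'
import cv2
g=cv2.imread('pics/w4.png'); cv2.imwrite('pics/w4c.png',cv2.resize(g[60:300,160:400],None,fx=2.4,fy=2.4,interpolation=2))
E
```

```text
t 6.3 tcp [ 0.5405 -0.1237  0.1193] yaw x -6.776909332313278 tilt [ 0.0022 -0.0009 -1.    ] F [-0.0428 -1.0398 -1.956 ]
0.8 [238.3, 232.5, 319.7, 279.4] ((542.0099487304688, -124.01089477539062), (45.596927642822266, 31.935794830322266), 81.18498229980469) in tool mm [  1.5973   0.1177 -10.6961]
```

View pics/w4c.png

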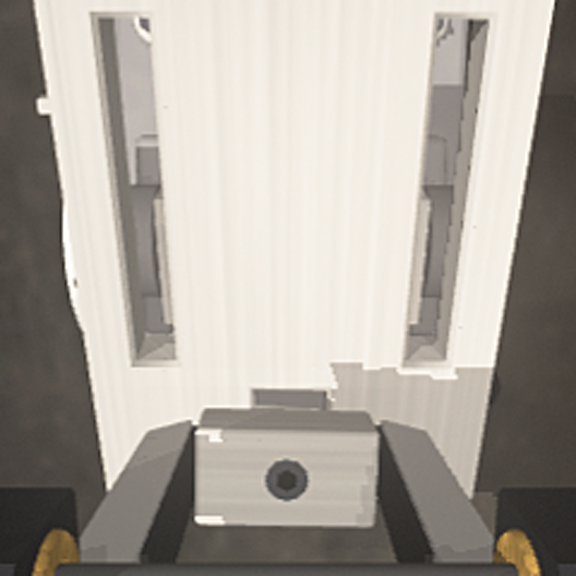

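>>> carry_out([
  {"hand": 40,"x": 0.16,"y": 0.05,"z": 0.2,"twist": 0},
  {"hand": 40,"x": 0,"y": 0,"z": 0.25,"twist": 0},
  {"hand": 40,"x": 0,"y": 0,"z": 0.25,"twist": 0},
  {"hand": 40,"x": 0,"y": 0,"z": 0.1,"twist": 0},
  {"hand": 40,"x": 0,"y": 0,"z": 0,"twist": 0},
])

```text
time_s: 6.82
eef_pos: [0.541, -0.1246, 0.1094]
ee_rot: [3.136, -0.186, -0.001]
wrist_force: [0.1, -1.6, -3.2]
opening: 0.49
finger_force: 11.9
```

>>> carry_out([
  {"hand": 40,"x": 0,"y": 0,"z": 0.1,"twist": 0},
  {"hand": 40,"x": 0,"y": 0,"z": 0.1,"twist": 0},
  {"hand": 40,"x": 0,"y": 0,"z": 0,"twist": 0},
])

```text
time_s: 7.07
eef_pos: [0.5413, -0.1247, 0.108]
ee_rot: [3.135, -0.186, 0.0]
wrist_force: [-0.1, -1.4, -2.3]
opening: 0.489
finger_force: 11.9
```

>>> carry_out([
  {"hand": 40,"x": 0,"y": 0,"z": 0.1,"twist": 0},
  {"hand": 40,"x": 0,"y": 0,"z": 0.1,"twist": 0},
  {"hand": 40,"x": 0,"y": 0,"z": 0,"twist": 0},
])

```text
time_s: 7.32
eef_pos: [0.5414, -0.1249, 0.1061]
ee_rot: [3.135, -0.186, 0.001]
wrist_force: [0.2, -3.8, -1.2]
opening: 0.488
finger_force: 11.9
```

>>> carry_out([
  {"hand": 40,"x": 0,"y": 0,"z": 0.1,"twist": 0},
  {"hand": 40,"x": 0,"y": 0,"z": 0.1,"twist": 0},
  {"hand": 40,"x": 0,"y": 0,"z": 0,"twist": 0},
])

```text
time_s: 7.57
eef_pos: [0.5417, -0.125, 0.1042]
ee_rot: [3.135, -0.186, 0.002]
wrist_force: [0.4, -4.0, -0.2]
opening: 0.486
finger_force: 11.8
```

>>> carry_out([
  {"hand": 40,"x": -0.1,"y": 0.05,"z": 0,"twist": 0},
  {"hand": 40,"x": -0.15,"y": 0,"z": 0,"twist": 0},
  {"hand": 40,"x": -0.15,"y": 0,"z": 0,"twist": 0},
  {"hand": 40,"x": 0,"y": 0,"z": 0,"twist": 0},
])

```text
time_s: 7.9
eef_pos: [0.5385, -0.1245, 0.1047]
ee_rot: [3.136, -0.186, 0.005]
wrist_force: [3.4, -4.5, 0.7]
opening: 0.489
finger_force: 12.0
```

>>> carry_out([
  {"hand": 40,"x": -0.1,"y": 0,"z": 0,"twist": 0},
  {"hand": 40,"x": -0.1,"y": 0,"z": 0,"twist": 0},
  {"hand": 40,"x": 0,"y": 0,"z": 0,"twist": 0},
])

```text
time_s: 8.15
eef_pos: [0.5367, -0.124, 0.1049]
ee_rot: [3.136, -0.186, 0.006]
wrist_force: [4.3, -2.7, 0.7]
opening: 0.486
finger_force: 12.0
```

>>> carry_out([
  {"hand": 40,"x": -0.1,"y": 0.03,"z": 0.05,"twist": 0},
  {"hand": 40,"x": -0.1,"y": 0,"z": 0.05,"twist": 0},
  {"hand": 40,"x": 0,"y": 0,"z": 0.1,"twist": 0},
  {"hand": 40,"x": 0,"y": 0,"z": 0,"twist": 0},
])

```text
time_s: 8.48
eef_pos: [0.5332, -0.1235, 0.1019]
ee_rot: [-3.135, 0.186, -0.0]
wrist_force: [4.0, -0.9, 2.0]
opening: 0.489
finger_force: 12.0
```

>>> carry_out([
  {"hand": 40,"x": 0.03,"y": 0,"z": 0.1,"twist": 0},
  {"hand": 40,"x": 0.03,"y": 0,"z": 0.1,"twist": 0},
  {"hand": 40,"x": 0,"y": 0,"z": 0,"twist": 0},
])

```text
time_s: 8.73
eef_pos: [0.5336, -0.1237, 0.0995]
ee_rot: [-3.135, 0.186, 0.001]
wrist_force: [3.5, 0.8, 1.8]
opening: 0.486
finger_force: 12.0
```

>>> carry_out([
  {"hand": 40,"x": 0.05,"y": 0,"z": 0.1,"twist": 0},
  {"hand": 40,"x": 0.05,"y": 0,"z": 0.1,"twist": 0},
  {"hand": 40,"x": 0,"y": 0,"z": 0,"twist": 0},
])

```text
time_s: 8.98
eef_pos: [0.5343, -0.1241, 0.0973]
ee_rot: [-3.136, 0.186, 0.002]
wrist_force: [3.2, -0.9, -0.2]
opening: 0.487
finger_force: 12.0
```

>>> carry_out([
  {"hand": 40,"x": 0.04,"y": 0,"z": 0.1,"twist": 0},
  {"hand": 40,"x": 0.03,"y": 0,"z": 0.1,"twist": 0},
  {"hand": 40,"x": 0,"y": 0,"z": 0,"twist": 0},
])

```text
time_s: 9.23
eef_pos: [0.5348, -0.1242, 0.0954]
ee_rot: [-3.136, 0.186, 0.003]
wrist_force: [2.1, -0.4, -0.0]
opening: 0.486
finger_force: 12.0
```

```bash
python3 look.py w5 stop .1;  python3 - <<'E'
import cv2
g=cv2.imread('pics/w5.png'); cv2.imwrite('pics/w5c.png',cv2.resize(g[60:300,160:400],None,fx=2.4,fy=2.4,interpolation=2))
E
```

```text
t 9.2333 tcp [ 0.5348 -0.1242  0.0954] yaw x -6.790974143588509 tilt [-0.0017  0.0004 -1.    ] F [ 2.1031 -0.3872 -0.0236]
0.67 [240.2, 223.1, 318.2, 273.1] ((538.348876953125, -125.21996307373047), (47.90366744995117, 33.72768020629883), 83.227294921875) in tool mm [ 3.6799  0.5766 -4.6217]
```

View pics/w5c.png

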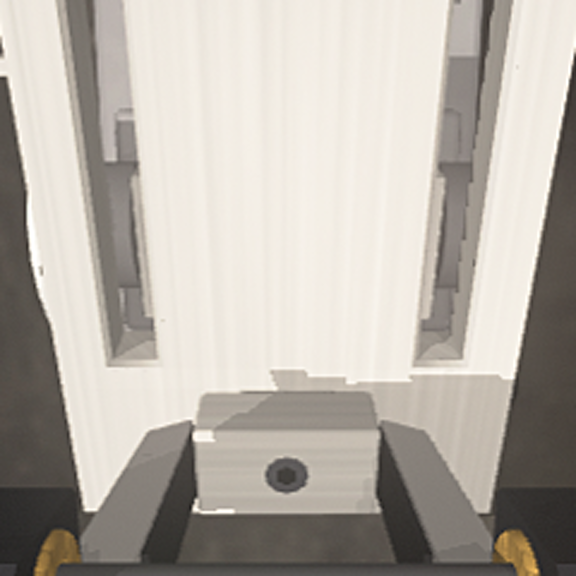

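>>> carry_out([
  {"hand": 40,"x": 0.04,"y": 0,"z": 0.1,"twist": 0},
  {"hand": 40,"x": 0.03,"y": 0,"z": 0.1,"twist": 0},
  {"hand": 40,"x": 0,"y": 0,"z": 0,"twist": 0},
])

```text
time_s: 9.58
eef_pos: [0.5347, -0.1241, 0.0945]
ee_rot: [-3.135, 0.186, 0.006]
wrist_force: [-3.2, 0.7, 8.4]
opening: 0.488
finger_force: 12.0
```

>>> carry_out([
  {"hand": 40,"x": 0.04,"y": 0,"z": 0.1,"twist": 0},
  {"hand": 40,"x": 0.03,"y": 0,"z": 0.1,"twist": 0},
  {"hand": 40,"x": 0,"y": 0,"z": 0,"twist": 0},
])

```text
time_s: 9.83
eef_pos: [0.5354, -0.1242, 0.0939]
ee_rot: [-3.136, 0.186, 0.006]
wrist_force: [-6.3, 2.5, 15.7]
opening: 0.487
finger_force: 12.0
```

>>> carry_out([
  {"hand": 60,"x": 0,"y": 0,"z": -0.05,"twist": 0},
  {"hand": 60,"x": 0,"y": 0,"z": 0,"twist": 0},
  {"hand": 60,"x": 0,"y": 0,"z": 0,"twist": 0},
  {"hand": 60,"x": 0,"y": 0,"z": 0,"twist": 0},
  {"hand": 60,"x": 0,"y": 0,"z": -2,"twist": 0},
])

```text
time_s: 10.25
eef_pos: [0.5327, -0.123, 0.1078]
ee_rot: [-3.133, 0.186, 0.016]
wrist_force: [-0.7, -0.2, -0.3]
opening: 0.599
finger_force: 0.0
```

>>> carry_out([
  {"hand": 60,"x": -1,"y": 0,"z": -3,"twist": 0},
  {"hand": 60,"x": -2,"y": 0,"z": -2,"twist": 0},
  {"hand": 60,"x": -2,"y": 0,"z": 0,"twist": 0},
  {"hand": 60,"x": 0,"y": 0,"z": 0,"twist": 0},
  {"hand": 60,"x": 0,"y": 0,"z": 0,"twist": 0},
])

```text
time_s: 10.67
eef_pos: [0.4866, -0.1184, 0.1621]
ee_rot: [-3.136, 0.187, 0.001]
wrist_force: [0.8, 0.2, -0.2]
opening: 0.601
finger_force: 0.0
```

```bash
python3 look.py w6 stop .1;  python3 - <<'E'
import cv2
g=cv2.imread('pics/w6.png'); cv2.imwrite('pics/w6c.png',cv2.resize(g[20:260,180:380],None,fx=2.5,fy=2.5,interpolation=2))
E
```

```text
t 10.6667 tcp [ 0.4866 -0.1184  0.1621] yaw x -6.819410350293171 tilt [-0.0004  0.0003 -1.    ] F [ 0.8069  0.1664 -0.2348]
0.93 [246.7, 146.5, 312.1, 181.3] ((536.6995849609375, -124.252685546875), (47.643985748291016, 29.89777374267578), 83.23131561279297) in tool mm [50.4711 -0.153  62.0383]
```

View pics/w6c.png

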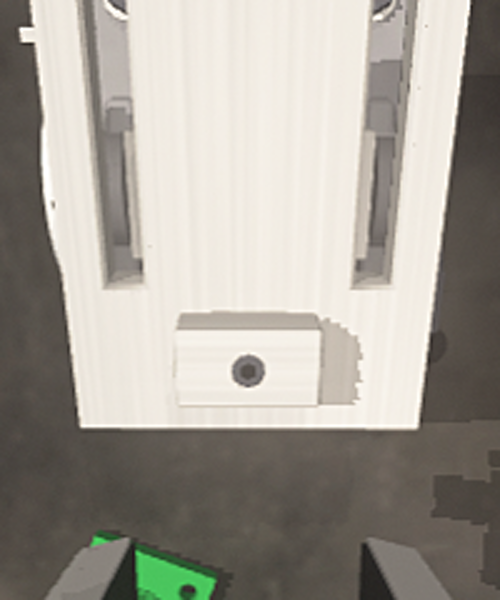

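```bash
python3 - <<'E'
from h import *
import pickle
np.set_printoptions(precision=2,suppress=True)
cm,_=pickle.load(open('w6.pkl','rb')); p=json.load(open('table.json'))
g=cv2.imread('pics/w6.png',0)
f=lambda a:np.array(a)/2.5+[180,20]
obs=f([[80,428],[420,428],[175,405],[318,405],[320,329],[178,328],[178,313],[320,313],[104,289],[393,289]])
obs=cv2.cornerSubPix(g,np.float32(obs).reshape(-1,1,2),(2,2),(-1,-1),(3,30,.01))[:,0]
def W(p,Q): return (R.from_euler('z',p[2])*R.from_euler('y',-p[3])).apply(np.array(Q)/1000)+[p[0],p[1],.062]
for h in (0,3,6):
    M=[[-75,60,38],[-75,-60,38],[-58,23,58+h],[-58,-23,58+h],[-32,-23,58+h],[-32,23,58+h],[-32,23,38+h],[-32,-23,38+h]]
    print(h,(proj(cm,W(p,M))-obs[:8]).tolist())
E
```

```text
0 [[-0.018075385805047972, -0.39318645059086066], [-0.5802523700879192, -0.2831629897721655], [-0.4388971489248945, 0.7856375423762358], [0.9626390547409187, 0.7090734346605245], [1.59883465457375, -0.6802428477041644], [-0.9393047820343838, -0.49027674803929244], [-1.1410869278320206, -1.6443796039673657], [-0.8941955818422684, -1.953483213356236]]
3 [[-0.018075385805047972, -0.39318645059086066], [-0.5802523700879192, -0.2831629897721655], [-0.7456841170327664, 2.3597678499595816], [1.2743504153463618, 2.28429997057259], [1.9489755232401649, 0.6286769633305198], [-1.2815694965516684, 0.8170930897606752], [-1.4367128311406532, -0.5155133948425998], [-0.5917477851470494, -0.8232060803669015]]
6 [[-0.018075385805047972, -0.39318645059086066], [-0.5802523700879192, -0.2831629897721655], [-1.0591799206246435, 3.9684176481299573], [1.592875486623143, 3.8940548898439715], [2.307232424352435, 1.9680049716570522], [-1.6317712761075143, 2.154849172068225], [-1.7387042066630158, 0.6377107965013806], [-0.2827903544693413, 0.3314490488891124]]
```

>>> carry_out([
  {"hand": 60,"x": 0.22,"y": -3.59,"z": -0.5,"twist": 0},
  {"hand": 60,"x": 0.22,"y": -3.59,"z": -0.5,"twist": 0},
  {"hand": 60,"x": 0.22,"y": -3.59,"z": -0.5,"twist": 0},
  {"hand": 60,"x": 0.22,"y": -3.59,"z": -0.5,"twist": 0},
  {"hand": 60,"x": 0.22,"y": -3.59,"z": -0.5,"twist": 0},
])

```text
time_s: 11.18
eef_pos: [0.5199, 0.06, 0.1867]
ee_rot: [-3.136, 0.187, 0.002]
wrist_force: [1.2, -1.4, -0.1]
opening: 0.601
finger_force: 0.0
```

>>> carry_out([
  {"hand": 60,"x": 0.22,"y": -3.59,"z": -0.5,"twist": 0},
  {"hand": 60,"x": 0.22,"y": -3.59,"z": -0.5,"twist": 0},
  {"hand": 60,"x": 0.22,"y": -3.59,"z": 0,"twist": 0},
  {"hand": 60,"x": 0.22,"y": -3.59,"z": 0,"twist": -4.5},
  {"hand": 60,"x": 0,"y": 0,"z": 0,"twist": -4.5},
])

```text
time_s: 11.6
eef_pos: [0.5458, 0.2062, 0.1963]
ee_rot: [-3.138, -0.076, 0.001]
wrist_force: [-0.3, -0.8, 1.3]
opening: 0.598
finger_force: 0.0
```

>>> carry_out([
  {"hand": 60,"x": 0,"y": 0,"z": 0,"twist": 0},
  {"hand": 60,"x": 0,"y": 0,"z": 0,"twist": 0},
  {"hand": 60,"x": 0,"y": 0,"z": 0,"twist": 0},
])

```text
time_s: 11.85
eef_pos: [0.5451, 0.1992, 0.1965]
ee_rot: [3.14, 0.057, -0.002]
wrist_force: [0.7, -0.6, 0.8]
opening: 0.6
finger_force: 0.0
```

```bash
python3 look.py w7 bracket .01; python3 -c "
import cv2
g=cv2.imread('pics/w7.png'); cv2.imwrite('pics/w7c.png',g[:300])"
```

```text
t 11.85 tcp [0.5451 0.1992 0.1965] yaw x 2.0665286367850864 tilt [-0.0015 -0.0006 -1.    ] F [ 0.7459 -0.6043  0.7739]
0.91 [251.9, 112.5, 303.6, 182.9] ((605.3379516601562, 202.93896484375), (59.881221771240234, 79.41120910644531), 89.48629760742188) in tool mm [ 60.6565  -1.676  186.3912]
```

View pics/w7c.png

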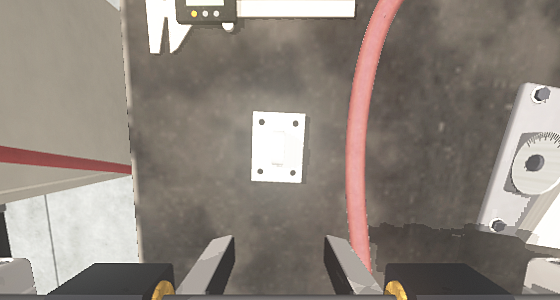

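>>> carry_out([
  {"hand": 60,"x": 3.03,"y": -0.1,"z": 2,"twist": 2},
  {"hand": 60,"x": 3.03,"y": 0,"z": 3,"twist": 0},
  {"hand": 60,"x": 0,"y": 0,"z": 3.5,"twist": 0},
  {"hand": 60,"x": 0,"y": 0,"z": 3.5,"twist": 0},
  {"hand": 60,"x": 0,"y": 0,"z": 2.5,"twist": 0},
], squeeze=20)

```text
time_s: 12.37
eef_pos: [0.6038, 0.2004, 0.0497]
ee_rot: [3.141, 0.001, -0.006]
wrist_force: [-1.4, 0.8, -0.9]
opening: 0.6
finger_force: 0.0
```

>>> carry_out([
  {"hand": 60,"x": 0,"y": 0,"z": 1.8,"twist": 0},
  {"hand": 60,"x": 0,"y": 0,"z": 1.5,"twist": 0},
  {"hand": 60,"x": 0,"y": 0,"z": 0,"twist": 0},
  {"hand": 60,"x": 0,"y": 0,"z": 0,"twist": 0},
  {"hand": 50,"x": 0,"y": 0,"z": 0,"twist": 0},
])

```text
time_s: 12.78
eef_pos: [0.6061, 0.2017, 0.0214]
ee_rot: [-3.141, -0.004, -0.003]
wrist_force: [-0.5, 1.3, 0.1]
opening: 0.56
finger_force: 0.0
```

>>> carry_out([
  {"hand": 40,"x": 0,"y": 0,"z": 0,"twist": 0},
  {"hand": 10,"x": 0,"y": 0,"z": 0,"twist": 0},
  {"hand": 10,"x": 0,"y": 0,"z": 0,"twist": 0},
  {"hand": 10,"x": 0,"y": 0,"z": 0,"twist": 0},
  {"hand": 10,"x": 0,"y": 0,"z": 0,"twist": 0},
])

```text
time_s: 13.2
eef_pos: [0.6052, 0.2023, 0.0207]
ee_rot: [-3.141, -0.006, -0.001]
wrist_force: [-0.4, -0.3, -0.3]
opening: 0.209
finger_force: 0.0
```

>>> carry_out([
  {"hand": 10,"x": 0,"y": 0,"z": 0,"twist": 0},
  {"hand": 10,"x": 0,"y": 0,"z": 0,"twist": 0},
])

```text
time_s: 13.37
eef_pos: [0.6051, 0.2024, 0.0205]
ee_rot: [-3.141, -0.006, -0.001]
wrist_force: [-0.7, -0.4, 1.6]
opening: 0.143
finger_force: 20.0
```

>>> carry_out([
  {"hand": 10,"x": 0,"y": 0,"z": -1.5,"twist": 0},
  {"hand": 10,"x": 0,"y": 0,"z": -3,"twist": 0},
  {"hand": 10,"x": 0,"y": 0,"z": -3.5,"twist": 0},
  {"hand": 10,"x": 0,"y": 0,"z": -3.5,"twist": 3.6},
  {"hand": 10,"x": 0,"y": 0,"z": -3,"twist": 3.6},
])

```text
time_s: 13.78
eef_pos: [0.6048, 0.2021, 0.1667]
ee_rot: [3.135, -0.196, 0.0]
wrist_force: [0.2, -0.3, -1.6]
opening: 0.149
finger_force: 20.0
```

>>> carry_out([
  {"hand": 10,"x": 0.31,"y": 3.0,"z": 0,"twist": 0},
  {"hand": 10,"x": 0.31,"y": 3.8,"z": 0,"twist": 0},
  {"hand": 10,"x": 0.31,"y": 3.8,"z": 0,"twist": 0},
  {"hand": 10,"x": 0.31,"y": 3.8,"z": 0,"twist": 0},
  {"hand": 10,"x": 0.31,"y": 3.8,"z": 0,"twist": 0},
])

```text
time_s: 14.2
eef_pos: [0.5972, 0.0182, 0.1645]
ee_rot: [3.136, -0.19, -0.002]
wrist_force: [0.1, -0.2, -2.9]
opening: 0.152
finger_force: 20.0
```

>>> carry_out([
  {"hand": 10,"x": 0.31,"y": 3.8,"z": 0,"twist": 0},
  {"hand": 10,"x": 0.31,"y": 3.8,"z": 0,"twist": 0},
  {"hand": 10,"x": 0.31,"y": 3.8,"z": 0,"twist": 0},
  {"hand": 10,"x": 0.29,"y": 3.7,"z": 0,"twist": 0},
  {"hand": 10,"x": 0,"y": 0,"z": 0,"twist": 0},
])

```text
time_s: 14.62
eef_pos: [0.591, -0.1389, 0.1646]
ee_rot: [3.131, -0.202, -0.001]
wrist_force: [0.0, 0.4, -1.6]
opening: 0.148
finger_force: 20.0
```

>>> carry_out([
  {"hand": 10,"x": 0,"y": 0,"z": 0,"twist": 0},
  {"hand": 10,"x": 0,"y": 0,"z": 0,"twist": 0},
  {"hand": 10,"x": 0,"y": 0,"z": 0,"twist": 0},
  {"hand": 10,"x": 0,"y": 0,"z": 0,"twist": 0},
])

```text
time_s: 14.95
eef_pos: [0.5918, -0.1301, 0.1648]
ee_rot: [-3.135, 0.188, 0.001]
wrist_force: [-0.3, 0.7, -1.7]
opening: 0.148
finger_force: 20.0
```

```bash
python3 look.py w8 bracket .15; python3 -c "
import cv2
g=cv2.imread('pics/w8.png'); cv2.imwrite('pics/w8c.png',cv2.resize(g[60:320,130:430],None,fx=2.2,fy=2.2))"
```

```text
t 14.95 tcp [ 0.5918 -0.1301  0.1648] yaw x -6.871664611213217 tilt [-0.0006  0.0005 -1.    ] F [-0.2764  0.7134 -1.6523]
0.67 [256.9, 328.3, 268.2, 351.4] ((518.3313598632812, -108.33580780029297), (6.039820671081543, 21.37549591064453), 72.30355072021484) in tool mm [-75.5257 -12.7996  14.8988]
0.63 [232.4, 181.5, 327.0, 296.5] ((593.463134765625, -130.75201416015625), (62.23969650268555, 79.71163940429688), 83.17723846435547) in tool mm [ 1.7483  0.4664 14.8382]
```

View pics/w8c.png

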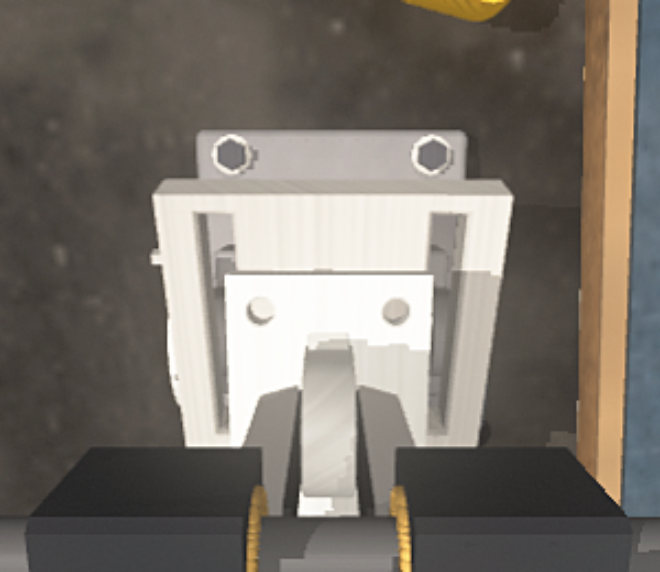

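>>> carry_out([
  {"hand": 10,"x": 0.1,"y": 0,"z": 1,"twist": 0},
  {"hand": 10,"x": 0,"y": 0,"z": 1,"twist": 0},
  {"hand": 10,"x": 0,"y": 0,"z": 0.5,"twist": 0},
  {"hand": 10,"x": 0,"y": 0,"z": 0,"twist": 0},
  {"hand": 10,"x": 0,"y": 0,"z": 0,"twist": 0},
])

```text
time_s: 15.47
eef_pos: [0.5921, -0.1315, 0.1388]
ee_rot: [-3.135, 0.191, 0.004]
wrist_force: [0.9, -1.1, -1.8]
opening: 0.144
finger_force: 20.0
```

>>> carry_out([
  {"hand": 10,"x": 0,"y": 0,"z": 0.2,"twist": 0},
  {"hand": 10,"x": 0,"y": 0,"z": 0.2,"twist": 0},
  {"hand": 10,"x": 0,"y": 0,"z": 0.1,"twist": 0},
  {"hand": 10,"x": 0,"y": 0,"z": 0,"twist": 0},
])

```text
time_s: 15.8
eef_pos: [0.5928, -0.132, 0.1351]
ee_rot: [3.136, -0.192, -0.0]
wrist_force: [-0.2, 0.6, -2.1]
opening: 0.149
finger_force: 20.0
```

>>> carry_out([
  {"hand": 10,"x": 0,"y": 0,"z": 0.1,"twist": 0},
  {"hand": 10,"x": 0,"y": 0,"z": 0.1,"twist": 0},
  {"hand": 10,"x": 0,"y": 0,"z": 0.1,"twist": 0},
  {"hand": 10,"x": 0,"y": 0,"z": 0,"twist": 0},
])

```text
time_s: 16.13
eef_pos: [0.5931, -0.1321, 0.1337]
ee_rot: [3.135, -0.192, 0.001]
wrist_force: [-3.0, 0.7, 4.2]
opening: 0.146
finger_force: 20.0
```

>>> carry_out([
  {"hand": 10,"x": 0,"y": 0,"z": 0.1,"twist": 0},
  {"hand": 10,"x": 0,"y": 0,"z": 0.1,"twist": 0},
  {"hand": 10,"x": 0,"y": 0,"z": 0.1,"twist": 0},
  {"hand": 10,"x": 0,"y": 0,"z": 0,"twist": 0},
])

```text
time_s: 16.47
eef_pos: [0.5923, -0.132, 0.1311]
ee_rot: [3.135, -0.191, -0.002]
wrist_force: [-6.2, 0.7, 7.7]
opening: 0.149
finger_force: 20.0
```

>>> carry_out([
  {"hand": 10,"x": 0,"y": 0,"z": 0.1,"twist": 0},
  {"hand": 10,"x": 0,"y": 0,"z": 0.1,"twist": 0},
  {"hand": 10,"x": 0,"y": 0,"z": 0.1,"twist": 0},
  {"hand": 10,"x": 0,"y": 0,"z": 0,"twist": 0},
])

```text
time_s: 16.8
eef_pos: [0.5918, -0.1319, 0.1279]
ee_rot: [3.135, -0.191, -0.003]
wrist_force: [-6.6, 2.0, 7.2]
opening: 0.148
finger_force: 20.0
```

>>> carry_out([
  {"hand": 10,"x": 0,"y": 0,"z": 0.1,"twist": 0},
  {"hand": 10,"x": 0,"y": 0,"z": 0.1,"twist": 0},
  {"hand": 10,"x": 0,"y": 0,"z": 0.1,"twist": 0},
  {"hand": 10,"x": 0,"y": 0,"z": 0,"twist": 0},
])

```text
time_s: 17.13
eef_pos: [0.5916, -0.1319, 0.1247]
ee_rot: [3.135, -0.191, -0.004]
wrist_force: [-6.5, 0.6, 7.3]
opening: 0.15
finger_force: 20.0
```

>>> carry_out([
  {"hand": 10,"x": 0,"y": 0,"z": 0.1,"twist": 0},
  {"hand": 10,"x": 0,"y": 0,"z": 0,"twist": 0},
])

```text
time_s: 17.3
eef_pos: [0.5916, -0.1319, 0.1238]
ee_rot: [3.136, -0.191, -0.004]
wrist_force: [-7.0, 0.4, 8.3]
opening: 0.148
finger_force: 20.0
```

>>> carry_out([
  {"hand": 10,"x": 0,"y": 0,"z": 0.1,"twist": 0},
  {"hand": 10,"x": 0,"y": 0,"z": 0,"twist": 0},
])

```text
time_s: 17.47
eef_pos: [0.5916, -0.1319, 0.1227]
ee_rot: [3.136, -0.192, -0.004]
wrist_force: [-6.7, 1.5, 8.8]
opening: 0.147
finger_force: 20.0
```

>>> carry_out([
  {"hand": 10,"x": 0,"y": 0,"z": 0.1,"twist": 0},
  {"hand": 10,"x": 0,"y": 0,"z": 0,"twist": 0},
])

```text
time_s: 17.63
eef_pos: [0.5915, -0.1319, 0.1217]
ee_rot: [3.136, -0.191, -0.004]
wrist_force: [-5.7, 0.5, 7.9]
opening: 0.147
finger_force: 20.0
```

>>> carry_out([
  {"hand": 10,"x": 0,"y": 0,"z": 0.1,"twist": 0},
  {"hand": 10,"x": 0,"y": 0,"z": 0,"twist": 0},
])

```text
time_s: 17.8
eef_pos: [0.5916, -0.1319, 0.1207]
ee_rot: [3.136, -0.192, -0.004]
wrist_force: [-7.1, 0.9, 8.1]
opening: 0.151
finger_force: 20.0
```

>>> carry_out([
  {"hand": 10,"x": 0,"y": 0,"z": 0.1,"twist": 0},
  {"hand": 10,"x": 0,"y": 0,"z": 0,"twist": 0},
])

```text
time_s: 17.97
eef_pos: [0.5916, -0.1319, 0.1202]
ee_rot: [3.136, -0.192, -0.004]
wrist_force: [-8.1, 1.8, 10.7]
opening: 0.147
finger_force: 20.0
```

>>> carry_out([
  {"hand": 10,"x": 0,"y": 0,"z": 0.1,"twist": 0},
  {"hand": 10,"x": 0,"y": 0,"z": 0,"twist": 0},
])

```text
time_s: 18.13
eef_pos: [0.5916, -0.1319, 0.1202]
ee_rot: [3.136, -0.191, -0.004]
wrist_force: [-10.9, 2.0, 14.8]
opening: 0.148
finger_force: 20.0
```

```bash
cat > foot.py <<'E'
from h import *
import pickle,sys
from scipy.optimize import least_squares
np.set_printoptions(precision=2,suppress=True)
fn=sys.argv[1]; s=ctrl.state(); cm,im=snap('wrist',fn); ms=ctrl.masks_of('bracket','wrist')
print(s['time_s'],s['eef_pos'],s['wrist_force'])
p=json.load(open('table.json'))
def W(Q): return (R.from_euler('z',p[2])*R.from_euler('y',-p[3])).apply(np.array(Q)/1000)+[p[0],p[1],.062]
for m in ms[:3]: print(m['conf'],m['box'])
# predicted uphill foot edge rows if flush with centre at X (from socket)
for X in (53,58,63,68): print(X,'flush foot uphill-top edge px',proj(cm,W([[X-45+40,30,48],[X-45+40,-30,48]])).tolist())
E
python3 foot.py w9
```

```text
18.1333 [ 0.59 -0.13  0.12] [-10.94   2.02  14.8 ]
0.94 [229.0, 183.6, 331.7, 294.0]
0.5 [173.4, 141.0, 380.5, 261.0]
0.29 [256.5, 325.8, 297.8, 331.5]
53 flush foot uphill-top edge px [[227.8734564968432, 198.91602124147312], [327.84412403124765, 198.88657078701064]]
58 flush foot uphill-top edge px [[227.1500227359889, 191.4376816758518], [328.5493143235872, 191.4131581303012]]
63 flush foot uphill-top edge px [[226.40624098816946, 183.74277924224486], [329.27433643524455, 183.72348015865973]]
68 flush foot uphill-top edge px [[225.6412702503779, 175.82206490390467], [330.02000999201886, 175.8083071010048]]
```

>>> carry_out([
  {"hand": 10,"x": 0,"y": 0,"z": -0.1,"twist": 0},
  {"hand": 10,"x": -0.19,"y": 0,"z": 0.06,"twist": 0},
  {"hand": 10,"x": -0.19,"y": 0,"z": 0.06,"twist": 0},
  {"hand": 10,"x": 0,"y": 0,"z": 0,"twist": 0},
])

```text
time_s: 18.57
eef_pos: [0.5916, -0.1319, 0.1203]
ee_rot: [3.135, -0.192, 0.01]
wrist_force: [0.6, 1.2, 6.7]
opening: 0.15
finger_force: 20.0
```

>>> carry_out([
  {"hand": 10,"x": -0.19,"y": 0,"z": 0.06,"twist": 0},
  {"hand": 10,"x": 0,"y": 0,"z": 0,"twist": 0},
])

```text
time_s: 18.73
eef_pos: [0.5905, -0.132, 0.12]
ee_rot: [3.134, -0.192, 0.013]
wrist_force: [1.0, -0.1, 6.9]
opening: 0.148
finger_force: 20.0
```

>>> carry_out([
  {"hand": 10,"x": -0.1,"y": 0,"z": 0.03,"twist": 0},
  {"hand": 10,"x": 0,"y": 0,"z": 0,"twist": 0},
])

```text
time_s: 18.9
eef_pos: [0.5896, -0.132, 0.1197]
ee_rot: [3.134, -0.192, 0.013]
wrist_force: [1.1, 0.2, 6.6]
opening: 0.149
finger_force: 20.0
```

>>> carry_out([
  {"hand": 10,"x": -0.19,"y": 0,"z": 0.06,"twist": 0},
  {"hand": 10,"x": -0.19,"y": 0,"z": 0.06,"twist": 0},
  {"hand": 10,"x": 0,"y": 0,"z": 0,"twist": 0},
])

```text
time_s: 19.15
eef_pos: [0.5857, -0.1318, 0.1185]
ee_rot: [3.133, -0.192, 0.013]
wrist_force: [1.1, -0.5, 7.2]
opening: 0.145
finger_force: 20.0
```

>>> carry_out([
  {"hand": 10,"x": -0.1,"y": 0,"z": 0.03,"twist": 0},
  {"hand": 10,"x": -0.1,"y": 0,"z": 0.03,"twist": 0},
  {"hand": 10,"x": 0,"y": 0,"z": 0,"twist": 0},
])

```text
time_s: 19.4
eef_pos: [0.5851, -0.1317, 0.1185]
ee_rot: [3.133, -0.192, 0.018]
wrist_force: [2.6, -0.8, 6.9]
opening: 0.15
finger_force: 20.0
```

```bash
python3 foot.py w10
```

```text
19.4 [ 0.59 -0.13  0.12] [ 2.61 -0.82  6.93]
0.77 [228.7, 182.9, 329.1, 294.3]
0.53 [254.7, 344.7, 261.3, 360.6]
0.49 [178.1, 130.7, 379.8, 261.6]
53 flush foot uphill-top edge px [[225.9727533848949, 188.37247117883794], [327.41734749740135, 188.29909866694922]]
58 flush foot uphill-top edge px [[225.23147521635366, 180.57891980613798], [328.1099339951485, 180.51369136808182]]
63 flush foot uphill-top edge px [[224.4696451903586, 172.56229518036395], [328.82171458600766, 172.5057041119857]]
68 flush foot uphill-top edge px [[223.686429899146, 164.3132159477583], [329.55346743936127, 164.2657869748843]]
```

>>> carry_out([
  {"hand": 10,"x": -0.1,"y": 0,"z": 0.03,"twist": 0},
  {"hand": 10,"x": 0,"y": 0,"z": 0,"twist": 0},
])

```text
time_s: 19.67
eef_pos: [0.585, -0.1317, 0.1186]
ee_rot: [3.133, -0.192, 0.021]
wrist_force: [5.2, -0.5, 7.1]
opening: 0.146
finger_force: 20.0
```

>>> carry_out([
  {"hand": 10,"x": -0.1,"y": 0,"z": 0.03,"twist": 0},
  {"hand": 10,"x": 0,"y": 0,"z": 0,"twist": 0},
])

```text
time_s: 19.83
eef_pos: [0.5849, -0.1318, 0.1187]
ee_rot: [3.133, -0.192, 0.024]
wrist_force: [5.9, -1.2, 7.0]
opening: 0.145
finger_force: 20.0
```

>>> carry_out([
  {"hand": 10,"x": -0.1,"y": 0,"z": 0.03,"twist": 0},
  {"hand": 10,"x": 0,"y": 0,"z": 0,"twist": 0},
])

```text
time_s: 20.0
eef_pos: [0.5848, -0.1317, 0.1188]
ee_rot: [3.132, -0.192, 0.027]
wrist_force: [7.2, -0.3, 7.1]
opening: 0.148
finger_force: 20.0
```

>>> carry_out([
  {"hand": 10,"x": 0.15,"y": 0,"z": 0.05,"twist": 0},
  {"hand": 10,"x": 0.05,"y": 0,"z": 0,"twist": 0},
  {"hand": 10,"x": 0,"y": 0,"z": 0,"twist": 0},
  {"hand": 10,"x": 0,"y": 0,"z": 0,"twist": 0},
])

```text
time_s: 20.33
eef_pos: [0.5853, -0.1318, 0.1182]
ee_rot: [3.133, -0.192, 0.021]
wrist_force: [4.3, -0.3, 9.6]
opening: 0.147
finger_force: 20.0
```

```bash
cat >> foot.py <<'E'
for X in (51,53,55,57): print(X,'bottom edge',proj(cm,W([[X-45+40,30,38],[X-45+40,-30,38]])).tolist())
g=cv2.cvtColor(im,cv2.COLOR_RGB2GRAY)
for c in (245,260,310): print(c,[int(v) for v in g[172:202,c]])
q=proj(cm,W([[75,60,38],[75,-60,38]])); print('plate top corners pred',q.tolist())
for c in (q[:,0].mean(),): print(int(q[0,1])-10,[int(v) for v in g[int(q[0,1])-10:int(q[0,1])+12,int(c)]])
E
python3 foot.py w11
```

```text
20.3333 [ 0.59 -0.13  0.12] [ 4.33 -0.31  9.64]
0.94 [230.7, 182.6, 330.1, 294.2]
53 flush foot uphill-top edge px [[225.82329173086617, 188.69311584939473], [327.36242997297717, 188.61436198657404]]
58 flush foot uphill-top edge px [[225.0826365218642, 180.8881196204242], [328.05216861971576, 180.8179353400888]]
63 flush foot uphill-top edge px [[224.32152281928967, 172.8604736074386], [328.76095106580294, 172.79937681557016]]
68 flush foot uphill-top edge px [[223.5391244571821, 164.60084928545018], [329.489546156603, 164.5493907759139]]
51 bottom edge [[228.51571817540326, 184.8052013095745], [324.78823627918905, 184.73507705638025]]
53 bottom edge [[228.25157215892355, 181.85031892529122], [325.03390386457, 181.78327149912147]]
55 bottom edge [[227.98470570675053, 178.86401928522974], [325.2821007640419, 178.80011745652197]]
57 bottom edge [[227.7150781462706, 175.8458154823112], [325.5328647874267, 175.7851296304781]]
245 [239, 238, 238, 239, 239, 239, 240, 240, 240, 241, 244, 230, 200, 198, 199, 195, 197, 191, 243, 252, 250, 249, 249, 249, 249, 250, 252, 243, 193, 184]
260 [239, 239, 239, 239, 238, 239, 238, 239, 239, 239, 242, 229, 203, 199, 200, 200, 198, 192, 245, 252, 251, 250, 250, 250, 250, 250, 250, 250, 250, 250]
310 [239, 239, 239, 239, 240, 240, 239, 239, 239, 241, 243, 230, 202, 200, 201, 196, 198, 193, 247, 253, 252, 251, 251, 251, 251, 251, 253, 255, 201, 184]
plate top corners pred [[172.28683799832413, 138.74500963603998], [380.5375800065108, 138.7085691390841]]
128 [185, 184, 187, 174, 172, 172, 170, 170, 171, 168, 181, 236, 237, 235, 235, 235, 235, 235, 235, 235, 235, 234]
```

>>> carry_out([
  {"hand": 10,"x": 0.1,"y": 0,"z": 0.1,"twist": 0},
  {"hand": 10,"x": 0,"y": 0,"z": 0.05,"twist": 0},
  {"hand": 10,"x": 0,"y": 0,"z": 0,"twist": 0},
  {"hand": 10,"x": 0,"y": 0,"z": 0,"twist": 0},
])

```text
time_s: 20.77
eef_pos: [0.5853, -0.1318, 0.1182]
ee_rot: [3.133, -0.191, 0.018]
wrist_force: [-2.0, 1.9, 19.0]
opening: 0.149
finger_force: 20.0
```

>>> carry_out([
  {"hand": 10,"x": 0,"y": 0,"z": -0.1,"twist": 0},
  {"hand": 10,"x": 0,"y": 0,"z": 0,"twist": 0},
  {"hand": 10,"x": 0,"y": 0,"z": 0,"twist": 0},
  {"hand": 10,"x": 0,"y": 0,"z": 0,"twist": 0},
])

```text
time_s: 21.1
eef_pos: [0.5852, -0.1318, 0.1182]
ee_rot: [3.133, -0.192, 0.018]
wrist_force: [0.0, 1.1, 14.1]
opening: 0.144
finger_force: 20.0
```

```bash
python3 foot.py w12 | grep -v flush; python3 - <<'E'
from h import *
s=ctrl.state(); print(s['wrist_force'],s['moment'],s['joint_vel'],s['finger_force'])
cm,im=snap('top','top9'); 
for m in ctrl.masks_of('stop','top')[:2]: print(m['conf'],m['box'])
E
```

```text
21.1 [ 0.59 -0.13  0.12] [ 0.02  1.15 14.14]
0.87 [231.2, 183.1, 327.3, 294.1]
0.49 [256.0, 345.1, 264.2, 364.5]
51 bottom edge [[228.49125674993758, 184.8017144812084], [324.8151383433704, 184.73762986129168]]
53 bottom edge [[228.2260747507009, 181.84796115734784], [325.0622179952464, 181.787006285426]]
55 bottom edge [[227.9581491402015, 178.8626674684848], [325.311853254021, 178.80491220900336]]
57 bottom edge [[227.687438694803, 175.84534233162645], [325.56408251489097, 175.79085818859045]]
245 [239, 238, 239, 239, 239, 239, 238, 239, 240, 241, 244, 229, 200, 198, 198, 198, 197, 190, 243, 252, 250, 249, 249, 249, 249, 249, 252, 243, 192, 183]
260 [239, 238, 239, 238, 239, 239, 239, 240, 239, 240, 241, 228, 202, 199, 201, 200, 198, 191, 246, 253, 251, 250, 250, 250, 250, 250, 250, 250, 250, 250]
310 [239, 239, 239, 238, 239, 239, 240, 239, 239, 241, 243, 229, 200, 200, 202, 198, 198, 192, 247, 253, 252, 251, 251, 251, 251, 251, 253, 255, 200, 185]
plate top corners pred [[172.19817829594297, 138.74061858444594], [380.6328666390164, 138.71801930176525]]
128 [183, 186, 186, 174, 173, 172, 170, 171, 170, 170, 179, 236, 237, 235, 235, 234, 235, 235, 235, 234, 235, 234]
[-0.09890796  0.4231186  14.12618736] [ 0.29137482 -0.01971909 -0.02486748] [ 0.00145489 -0.00119465  0.00069927  0.00182194 -0.00065889  0.00110278] 20.00059638172388
0.59 [328.5, 230.9, 343.5, 242.4]
```

>>> carry_out([
  {"hand": 10,"x": -0.03,"y": 0,"z": -0.08,"twist": 0},
  {"hand": 10,"x": 0,"y": 0,"z": 0,"twist": 0},
  {"hand": 10,"x": 0,"y": 0,"z": 0,"twist": 0},
  {"hand": 10,"x": 0,"y": 0,"z": 0,"twist": 0},
])

```text
time_s: 21.63
eef_pos: [0.5852, -0.1319, 0.1182]
ee_rot: [3.133, -0.192, 0.019]
wrist_force: [3.2, 0.1, 9.9]
opening: 0.151
finger_force: 20.0
```

```bash
python3 -c "
from station import ctrl
s=ctrl.state();print(s['wrist_force'],s['finger_force'],s['eef_pos'])
if 5<s['wrist_force'][2]<20: print(ctrl.close_job())"
```

```text
[3.16706167 0.05366315 9.85373741] 19.99988481402397 [ 0.58522928 -0.13185332  0.11820902]
the job is handed in; nothing more can be done
None
```

I handed the job in at about 21.6 s, and no verdict came back. By my measurements the stop is home in the socket and released, and the bracket is flush against its bar, still gripped and pressing on the face with about 10 N. I viewed 11 pictures, one over the limit of 10.

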